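Stand up the blue centrifuge bucket

ROBOT

A 7-joint arm with a two-finger parallel gripper is mounted at the origin on a cart in front of the work surface, level with it; the furniture and walls round the work are solid. World frame = base frame: x ahead of the robot, y to its left, z up, the work surface at z = 0. Lengths are in m, angles in rad, forces in N, time in s.
With the tool pointing down it reaches from about 0.425 to 0.875 m from the base axis. Payload 4.7 kg.
Tool frame: the origin (TCP) lies at the very end of the fingers, on their centre line; the grasp point (between the pads) lies 19 mm behind it; z points along the fingers, y is the direction in which the jaws open and shut (so a half turn about z gives the same grasp; the last joint's range is limited). The gripper opens to 87 mm and grips with 3 to 60 N. Pads are 19 mm wide; open, the fingers measure 117 mm over their backs; the gripper's body (75 mm by 190 mm) begins 51 mm behind the grasp point.
Start: joints at [1.124, 0.321, -0.07, 1.45, 0.023, 1.371, -0.057], TCP at [0.289, -0.582, 0.223] pointing down, gripper open.
Joint ranges: [-2.86, 2.86], [-0.3, 2.09], [-1.38, 1.24], [0.06, 2.45], [-1.56, 4.7], [0.09, 2.05], [-2.69, 2.69]. Speed limits (rad/s): [2.57, 2.57, 3.14, 3.14, 3.14, 3.14, 3.14].

INTERFACE

Orientations are given as a rotation vector (axis times angle).
In Python, from bench import ctrl, get_image, camera_info gives the robot as it stands.
- The arm moves only by the tool carry_out, never from a script. Its argument "commands" is a list of rows, each an object of numbers: "tx", "ty", "tz": the shift along the tool's x, y, z in m; "rx", "ry", "rz": the turn, a rotation vector about the tool's x, y, z in rad; "jaw": the opening, from 0 (shut) to 1 (fully open). In form: [{"tx": .., "ty": .., "tz": .., "rx": .., "ry": .., "rz": .., "jaw": ..}, ...]. A call has 1 to 12 rows; each row is the pose to reach, as a shift and turn from the pose commanded when the call began, along the tool's axes at that moment; what a row does not reach only later rows make up. A row lasts 1/8 s, in which the tool goes at most 62.5 mm and 10.7 degrees, less where a joint would pass 70% of its speed; a pose out of reach is approached as far as the arm can. A call with a gripper value outside its range is refused whole. The fingers move at their own pace and stop on an object; "grip_force" is the grip in N (left out, the last holds). Time passes only in rows, so rows that repeat a pose let the fingers close. It gives the time, the measured TCP pose, the force and the opening at its end, in the units of the state.
- ctrl.get_state(): the state, without advancing time (a new reading comes with each control period).
- get_image(name): name is "scene" or "top" or "wrist"; returns the picture (480x640x3 uint8, red, green, blue); there is no depth.
- camera_info(name): a dict with "intrinsics" (3x3 intrinsics, pixels), "R" (3x3) and "t" (3): a world point X has camera coordinates R X + t. Camera axes: x right, y down, z forward; pixel columns grow to the right and rows downward; lengths in m; the calibration is good to about 2 mm. A picture is of the moment at which its call begins: read the wrist's pose just before it. camera_info takes no time and is no camera call; for the wrist camera it gives the pose at the moment of the call.
- ctrl.close_job(): hands the job in, once; it reports no verdict.
The state is a dict: "time": time; "joint_positions": joint angles; "qd": joint speeds; "joint_torque": joint torques, N m; "position": TCP position; "tool_rot": TCP orientation; "ft_force": force on the tool from outside, world axes, zero at the start; "torque": the same for the moment, N m; "grip_width": opening from 0.0 (shut) to 1.0 (fully open).
Only numpy, scipy, OpenCV 4.12 (cv2) and the standard library are available. Lean on these libraries where they do the work, as an engineer would, in place of code of your own. Each camera call takes 0.05 s, during which the arm holds its last target.

TASK

Two swing-out centrifuge buckets lie on their sides; the one with the blue collar belongs upright in the white tray. Grip it firmly across its two side pins and lift it still lying roughly level, then ease the grip a little so that it swings down about the pins and hangs mouth up. Tighten again, lower it into the tray until it stands on the tray floor, and only then let go; do not disturb the yellow-collared bucket.

Things in the scene. Friction and masses are not known exactly. Their poses are not given: they have to be found in the camera images.
- blue_bucket_pins (a point): Grip point of the blue-collared bucket, half-way between its two pin ends. Square metal cup, 130 mm long (+x to the open mouth), 44 wide (y, along the pins), 52 deep (z). On each side wall a 20 mm disc with a 6 mm pin in its centre, 1.3 mm proud: 58 mm over the pin ends. Pins 20 mm from mouth, 110 from base, 26 above the bench as it lies, x level. Upright: x points up.
- blue_bucket_base (a point): Centre of that bucket's closed base (outside), same axes. About 0.4 kg, weight 70 mm from the pins toward the base. Gripped over the pins it stays level at 90 N, droops 30 degrees at 60 N. Fingers opened again to 55.5 to 57.5 mm (best 56.5, about 20 N left) let the base swing down in 1.5 s to 10 degrees of upright; past 58 mm it drops. A lower force setting alone may not ease it.
- yellow_bucket_pins (a point): The same point and axes on the other bucket, alike in shape and size but with a yellow collar and stripe: leave it where it lies.
- stand: White open tray on a grey 134 x 108 mm base plate, fixed. Origin: centre of its underside, on the bench. Inside 92 mm along its x, 66 mm along its y; black rubber floor 12 mm, top of the 5 mm walls 49 mm above the bench. The bucket goes in with its pins along the tray's y (either way round); standing in it, its pins are 122 mm above the bench.
Not all that is in view belongs to the job. What is shaped like the part that bears blue_bucket_pins but red or turquoise is not meant. What is shaped like the stand but orange is not meant.

How it is judged:
By the outcome, as a careful person would: the job done as asked, in the order asked, and still so for the second after the job is handed in, with the robot touching nothing.
It also fails if it takes over 45 s, if anything falls off the work surface, if the arm or the gripper's body presses on something with over 40 N, if the wrist force passes 120 N, or if a joint passes its speed limit or range.

## Working session

There is one attempt and no reset: what is moved stays moved. The work goes in short steps, Python scripts to look and compute and a tool call to move; the robot and the scene stay as the last step left them, time stands still between calls to the robot, and variables do not carry over. Pictures are saved under pics/ and viewed, and the job is handed in when it is done.

Besides the shell and the picture viewer there is one more tool, called after "Emit:" in YAML: its name, and indented under it one key for each argument. carry_out: Moves the arm, as the interface text tells. Its arguments: {"type":"object","properties":{"commands":{"type":"array"},"grip_force":{"type":"number"}},"required":["commands"]}

```bash
ls; mkdir -p pics; python3 - <<'E'
from bench import ctrl,get_image,camera_info
import cv2
s=ctrl.get_state();print(s)
for n in("top","scene","wrist"):
    i=get_image(n);cv2.imwrite(f"pics/{n}0.png",i[:,:,::-1]);c=camera_info(n);print(n,c)
E
```

```text
pics
{'time': 0.0, 'joint_positions': array([ 1.12411509,  0.32180281, -0.07008943,  1.45169652,  0.0225785 ,
        1.37080622, -0.05689324]), 'qd': array([-4.27138495e-04,  1.59441497e-03,  8.13807850e-04, -5.42413406e-04,
        4.90338718e-04, -6.03229249e-05,  4.84841739e-04]), 'joint_torque': array([-6.54580867e-05, -4.91294789e+01, -4.04130695e-01, -3.12522089e+01,
       -6.39413833e-02,  4.38973715e-02,  1.72577943e-04]), 'position': array([ 0.2887327 , -0.5817172 ,  0.22146387]), 'tool_rot': array([-3.05676269e+00, -7.17041529e-01,  8.09052706e-04]), 'ft_force': array([ 0.21050192, -0.21118459,  0.38667863]), 'torque': array([-0.00091125, -0.01378272, -0.01428649]), 'grip_width': 1.0002267869597408}
top {'intrinsics': array([[448.47204094,   0.        , 318.6311475 ],
       [  0.        , 448.47204094, 236.91206989],
       [  0.        ,   0.        ,   1.        ]]), 'R': array([[-0.0082604 , -0.9999616 , -0.00292684],
       [-0.99349809,  0.0085393 , -0.11352805],
       [ 0.11354869,  0.00197003, -0.99353048]]), 't': array([0.11970765, 0.42789431, 1.41322049])}
scene {'intrinsics': array([[573.75173426,   0.        , 317.13998741],
       [  0.        , 573.75173426, 238.46486045],
       [  0.        ,   0.        ,   1.        ]]), 'R': array([[ 0.62614828, -0.77939068,  0.02210188],
       [-0.46897833, -0.39911152, -0.78788915],
       [ 0.62289458,  0.48297014, -0.61542033]]), 't': array([-0.18799129,  0.27479337,  1.46246452])}
wrist {'intrinsics': array([[422.15997359,   0.        , 321.04836625],
       [  0.        , 422.15997359, 248.57540975],
       [  0.        ,   0.        ,   1.        ]]), 'R': array([[ 0.44502096, -0.89551889, -0.001504  ],
       [-0.86898464, -0.43223957,  0.2409038 ],
       [-0.21638399, -0.10590028, -0.97054783]]), 't': array([-0.64769152, -0.02813317,  0.38963916])}
```

View pics/top0.png

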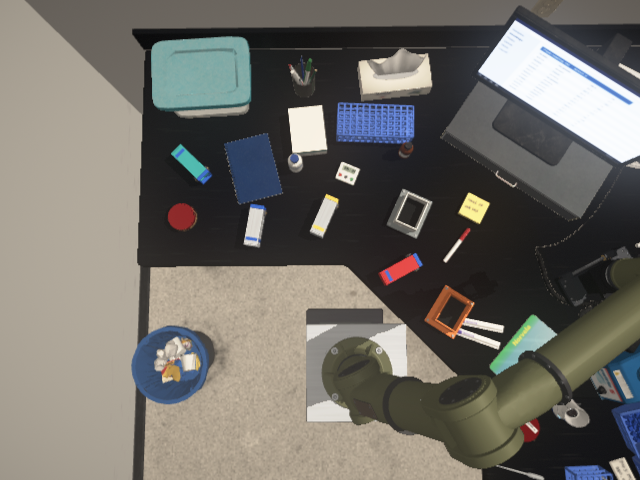

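View pics/scene0.png

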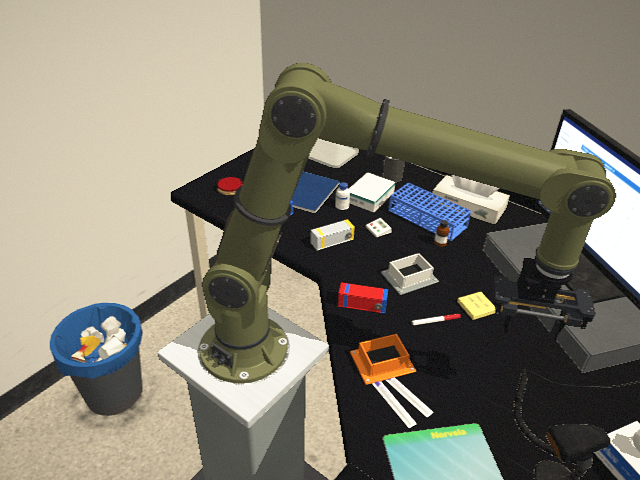

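View pics/wrist0.png

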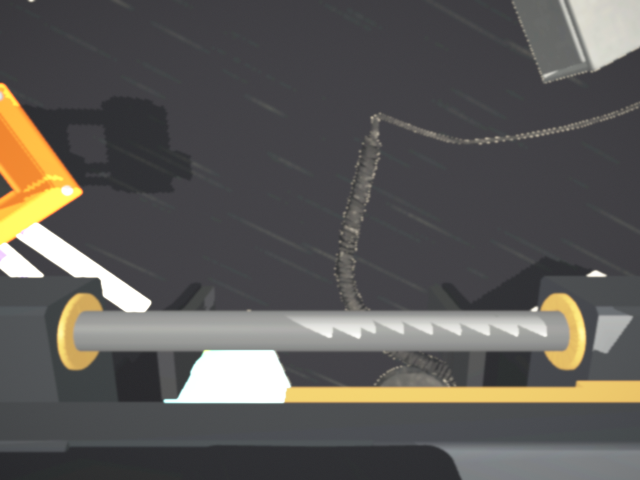

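```bash
cat > h.py <<'E'
import numpy as np,cv2
from bench import ctrl,get_image,camera_info
def ray(c,uv,z):
    K,R,t=c['intrinsics'],c['R'],c['t']
    d=R.T@np.linalg.solve(K,[uv[0],uv[1],1]);o=-R.T@t
    return o+d*(z-o[2])/d[2]
def proj(c,X):
    p=c['intrinsics']@(c['R']@np.asarray(X)+c['t']);return p[:2]/p[2]
E
python3 - <<'E'
import cv2
i=cv2.imread("pics/top0.png")
a=cv2.resize(i[180:260,220:360],None,fx=5.6,fy=5.6,interpolation=cv2.INTER_CUBIC)
cv2.imwrite("pics/cA.png",a)
a=cv2.resize(i[170:260,370:470],None,fx=6,fy=6,interpolation=cv2.INTER_CUBIC)
cv2.imwrite("pics/cB.png",a)
from h import *
c=camera_info("top")
for uv in [(255,226),(324,216),(410,213)]: print(ray(c,uv,0.05))
E
```

```text
[0.46239927 0.31675752 0.05      ]
[0.49245896 0.09850186 0.05      ]
[ 0.49969198 -0.17386277  0.05      ]
```

View pics/cA.png

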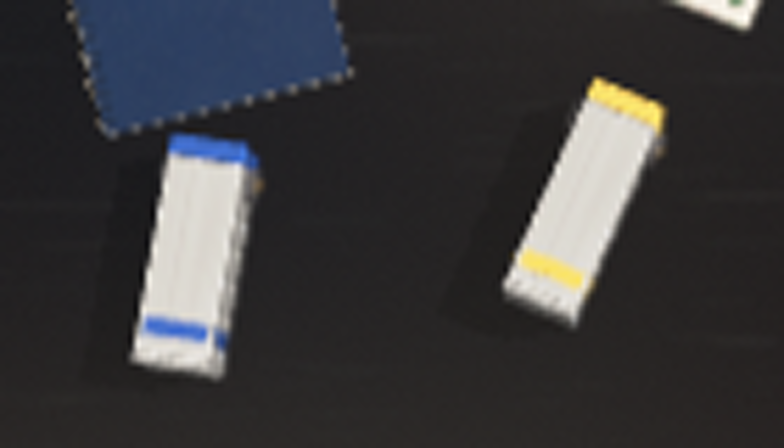

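View pics/cB.png

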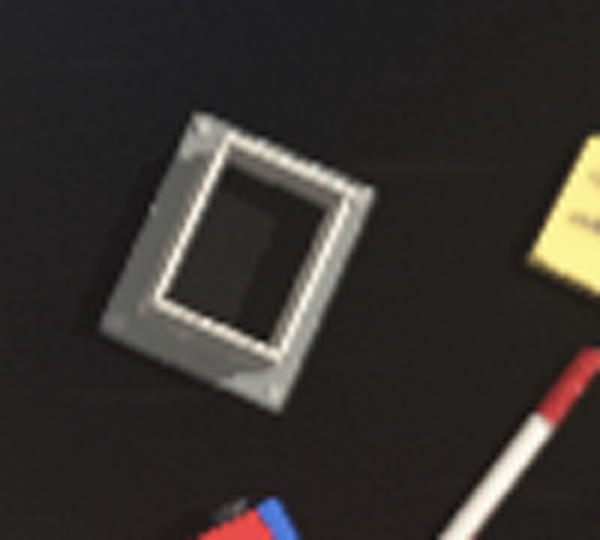

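```bash
python3 - <<'E'
from h import *
from scipy.spatial.transform import Rotation as Ro
c=camera_info("top")
print("topcam",-c['R'].T@c['t'])
def cr(p,o,s): return (np.array(p)+.5)/s-.5+np.array(o)
P=[ray(c,cr(p,(220,180),5.6),.052) for p in [(172,133),(248,146),(217,367),(137,352)]]
print(np.round(P,3));m=(P[0]+P[1])/2;b=(P[2]+P[3])/2;d=m-b;print("len",np.linalg.norm(d),"w",np.linalg.norm(P[0]-P[1]),"yaw",np.degrees(np.arctan2(d[1],d[0])),"pin",m-d/np.linalg.norm(d)*.02)
T=[ray(c,cr(p,(370,170),6),.049) for p in [(226,134),(357,187),(280,358),(153,300)]]
print(np.round(T,3),np.mean(T,0))
for k in range(4):
    e=T[(k+1)%4]-T[k];print(np.linalg.norm(e),np.degrees(np.arctan2(e[1],e[0])))
w=camera_info("wrist");s=ctrl.get_state();R=Ro.from_rotvec(s['tool_rot']).as_matrix()
print("tool R\n",R.round(3));C=-w['R'].T@w['t'];print("cam in tool",R.T@(C-s['position']));print("camaxes in tool\n",(R.T@w['R'].T).round(3))
E
```

```text
topcam [0.26563169 0.11326505 1.453006  ]
[[0.535 0.332 0.052]
 [0.527 0.289 0.052]
 [0.401 0.306 0.052]
 [0.41  0.35  0.052]]
len 0.12628257195086615 w 0.04382558161079785 yaw -8.009500563019703 pin [0.51109325 0.31317284 0.052     ]
[[ 0.568 -0.167  0.049]
 [ 0.539 -0.236  0.049]
 [ 0.448 -0.192  0.049]
 [ 0.479 -0.126  0.049]] [ 0.50841073 -0.18043823  0.049     ]
0.07443021135512315 -113.09264801002952
0.10094721047899427 154.3060653987435
0.07300014277915942 64.51536867280335
0.09784520221799263 -24.901122211788568
tool R
 [[ 0.896  0.445 -0.001]
 [ 0.445 -0.896  0.001]
 [-0.    -0.002 -1.   ]]
cam in tool [ 0.06685929 -0.0015668  -0.16229795]
camaxes in tool
 [[ 0.    -0.971 -0.241]
 [ 1.     0.     0.   ]
 [-0.    -0.241  0.971]]
```

```bash
cat >> h.py <<'E'
from scipy.spatial.transform import Rotation as Ro
def down(yaw): # tool x along yaw (deg), z down
    a=np.radians(yaw);x=np.array([np.cos(a),np.sin(a),0]);z=np.array([0,0,-1.]);return np.array([x,np.cross(z,x),z]).T
def rel(p,Rt):
    s=ctrl.get_state();R=Ro.from_rotvec(s['tool_rot']).as_matrix()
    print("t",np.round(R.T@(np.array(p)-s['position']),4),"r",np.round(Ro.from_matrix(R.T@Rt).as_rotvec(),4))
E
python3 - <<'E'
from h import *
rel((.5,-.2,.27),down(5));rel((.45,.323,.25),down(-8))
E
```

```text
t [ 0.359  -0.2482 -0.048 ] r [-0.0015  0.0004  0.3736]
t [ 0.5468 -0.7388 -0.0272] r [-1.500e-03  6.000e-04  6.005e-01]
```

Emit:
carry_out:
  commands:
    - {"tx": 0.359,"ty": -0.248,"tz": -0.048,"rz": 0.374,"jaw": 1}
    - {"tx": 0.359,"ty": -0.248,"tz": -0.048,"rz": 0.374,"jaw": 1}
    - {"tx": 0.359,"ty": -0.248,"tz": -0.048,"rz": 0.374,"jaw": 1}
    - {"tx": 0.359,"ty": -0.248,"tz": -0.048,"rz": 0.374,"jaw": 1}
    - {"tx": 0.359,"ty": -0.248,"tz": -0.048,"rz": 0.374,"jaw": 1}
    - {"tx": 0.359,"ty": -0.248,"tz": -0.048,"rz": 0.374,"jaw": 1}
    - {"tx": 0.359,"ty": -0.248,"tz": -0.048,"rz": 0.374,"jaw": 1}
    - {"tx": 0.547,"ty": -0.739,"tz": -0.027,"rz": 0.6,"jaw": 1}
    - {"tx": 0.547,"ty": -0.739,"tz": -0.027,"rz": 0.6,"jaw": 1}
    - {"tx": 0.547,"ty": -0.739,"tz": -0.027,"rz": 0.6,"jaw": 1}
    - {"tx": 0.547,"ty": -0.739,"tz": -0.027,"rz": 0.6,"jaw": 1}
    - {"tx": 0.547,"ty": -0.739,"tz": -0.027,"rz": 0.6,"jaw": 1}
  grip_force: 60

```text
invalid input
```

```bash
python3 - <<'E'
from h import *
print(ctrl.get_state()['joint_positions'].round(2))
rel((.45,.323,.25),down(-8))
i=get_image("wrist");cv2.imwrite("pics/w1.png",i[:,:,::-1]);rel((.508,-.18,.25),down(-25))
E
```

```text
[ 1.12  0.32 -0.07  1.45  0.02  1.37 -0.06]
t [ 0.5468 -0.7388 -0.0272] r [-1.500e-03  6.000e-04  6.005e-01]
t [ 0.375  -0.2626 -0.0278] r [-1.100e-03  5.000e-04  8.972e-01]
```

View pics/w1.png

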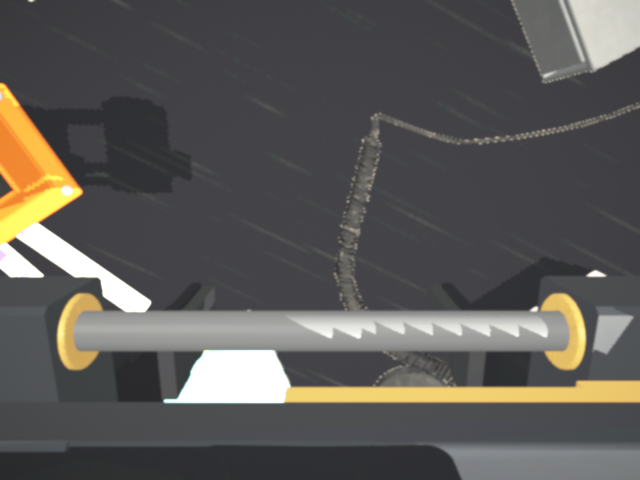

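The arm has not moved and the wrist picture is unchanged. I'll resend the move with every key given.

Emit:
carry_out:
  commands:
    - {"tx": 0.359,"ty": -0.248,"tz": -0.048,"rx": 0,"ry": 0,"rz": 0.374,"jaw": 1.0}
    - {"tx": 0.359,"ty": -0.248,"tz": -0.048,"rx": 0,"ry": 0,"rz": 0.374,"jaw": 1.0}
    - {"tx": 0.359,"ty": -0.248,"tz": -0.048,"rx": 0,"ry": 0,"rz": 0.374,"jaw": 1.0}
    - {"tx": 0.359,"ty": -0.248,"tz": -0.048,"rx": 0,"ry": 0,"rz": 0.374,"jaw": 1.0}
    - {"tx": 0.359,"ty": -0.248,"tz": -0.048,"rx": 0,"ry": 0,"rz": 0.374,"jaw": 1.0}
    - {"tx": 0.359,"ty": -0.248,"tz": -0.048,"rx": 0,"ry": 0,"rz": 0.374,"jaw": 1.0}
    - {"tx": 0.359,"ty": -0.248,"tz": -0.048,"rx": 0,"ry": 0,"rz": 0.374,"jaw": 1.0}
  grip_force: 60

```text
time: 1.08
position: [0.4997, -0.2008, 0.2706]
tool_rot: [3.138, 0.136, 0.0]
ft_force: [0.8, -0.8, 0.1]
grip_width: 0.997
```

```bash
python3 - <<'E'
from h import *
i=get_image("wrist");cv2.imwrite("pics/w2.png",i[:,:,::-1]);rel((.45,.323,.25),down(-8))
import pickle;pickle.dump(camera_info("wrist"),open("w2.pkl","wb"))
E
```

```text
t [-0.0035 -0.5159  0.0242] r [-0.0053 -0.0048  0.2393]
```

View pics/w2.png

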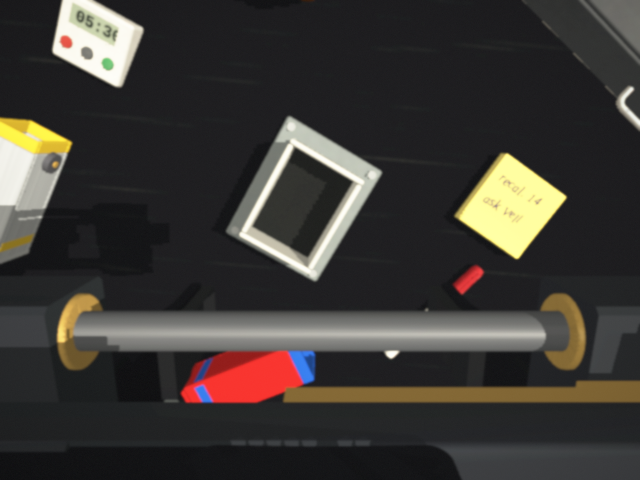

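Emit:
carry_out:
  commands:
    - {"tx": -0.003,"ty": -0.516,"tz": 0.024,"rx": 0,"ry": 0,"rz": 0.239,"jaw": 1.0}
    - {"tx": -0.003,"ty": -0.516,"tz": 0.024,"rx": 0,"ry": 0,"rz": 0.239,"jaw": 1.0}
    - {"tx": -0.003,"ty": -0.516,"tz": 0.024,"rx": 0,"ry": 0,"rz": 0.239,"jaw": 1.0}
    - {"tx": -0.003,"ty": -0.516,"tz": 0.024,"rx": 0,"ry": 0,"rz": 0.239,"jaw": 1.0}
    - {"tx": -0.003,"ty": -0.516,"tz": 0.024,"rx": 0,"ry": 0,"rz": 0.239,"jaw": 1.0}
    - {"tx": -0.003,"ty": -0.516,"tz": 0.024,"rx": 0,"ry": 0,"rz": 0.239,"jaw": 1.0}
    - {"tx": -0.003,"ty": -0.516,"tz": 0.024,"rx": 0,"ry": 0,"rz": 0.239,"jaw": 1.0}
    - {"tx": -0.003,"ty": -0.516,"tz": 0.024,"rx": 0,"ry": 0,"rz": 0.239,"jaw": 1.0}
    - {"tx": -0.003,"ty": -0.516,"tz": 0.024,"rx": 0,"ry": 0,"rz": 0.239,"jaw": 1.0}
    - {"tx": -0.003,"ty": -0.516,"tz": 0.024,"rx": 0,"ry": 0,"rz": 0.239,"jaw": 1.0}

```text
time: 2.38
position: [0.4504, 0.3126, 0.2459]
tool_rot: [-3.133, 0.233, 0.002]
ft_force: [0.9, -1.7, 0.1]
grip_width: 1.002
```

```bash
python3 - <<'E'
from h import *
import pickle
c=camera_info("wrist");i=get_image("wrist");cv2.imwrite("pics/w3.png",i[:,:,::-1]);pickle.dump(c,open("w3.pkl","wb"))
s=ctrl.get_state();print(s['joint_positions'].round(2),s['position'],s['ft_force'])
w=pickle.load(open("w2.pkl","rb"))
T=[ray(w,p,.049) for p in [(294,138),(367,181),(310,274),(240,232)]]
print(np.round(T,3),np.mean(T,0))
for k in range(4):
    e=T[(k+1)%4]-T[k];print(np.linalg.norm(e),np.degrees(np.arctan2(e[1],e[0])))
E
```

```text
[ 0.11  0.16 -0.84  1.65  0.12  1.39 -2.47] [0.45128355 0.31074454 0.24585626] [ 1.40671504 -0.17939324 -0.13017997]
[[ 0.574 -0.156  0.049]
 [ 0.543 -0.225  0.049]
 [ 0.451 -0.182  0.049]
 [ 0.485 -0.113  0.049]] [ 0.51309215 -0.16899644  0.049     ]
0.07547064674730536 -114.15513999496001
0.10211935691570423 155.07910274908255
0.07668158495229317 63.63100527813106
0.09918005113167025 -25.610212440438286
```

View pics/w3.png

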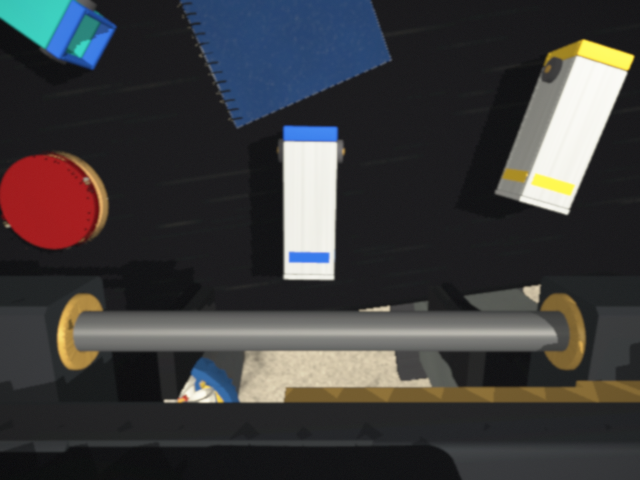

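The blue-collared bucket, pale grey with a blue collar and stripe, lies at (310,200), discs at (281,150) and (341,150). Yellow is at (565,125) and turquoise is at (60,30). The bucket's pale body and blue collar match the description; the other lookalikes are red or turquoise. Joint 7 is near its limit, so I'll turn the tool half round (the same grasp).

```bash
python3 - <<'E'
from h import *
import pickle
a=cv2.imread("pics/w3.png")[100:290,230:400];cv2.imwrite("pics/c3.png",cv2.resize(a,None,fx=3,fy=3,interpolation=cv2.INTER_CUBIC))
c=pickle.load(open("w3.pkl","rb"))
P=[ray(c,p,.052) for p in [(283,126),(338,127),(335,277),(283,277)]]
m=(P[0]+P[1])/2;b=(P[2]+P[3])/2;d=m-b;print("len",np.linalg.norm(d),"w",np.linalg.norm(P[0]-P[1]),"yaw",np.degrees(np.arctan2(d[1],d[0])),"pin",m-d/np.linalg.norm(d)*.02)
c=camera_info("wrist");s=ctrl.get_state();print(s['time'],s['position'],s['tool_rot'])
rel((.55,.31,.25),down(82))
E
```

```text
len 0.12792867961069637 w 0.04459393755037798 yaw -9.423948146600216 pin [0.5104574  0.31480719 0.052     ]
2.425 [0.45128355 0.31074454 0.24585626] [ 3.13176230e+00 -2.37450536e-01 -1.08762850e-03]
t [ 0.0977 -0.0141 -0.0042] r [ 2.0000e-04  1.2000e-03 -1.5825e+00]
```

View pics/c3.png

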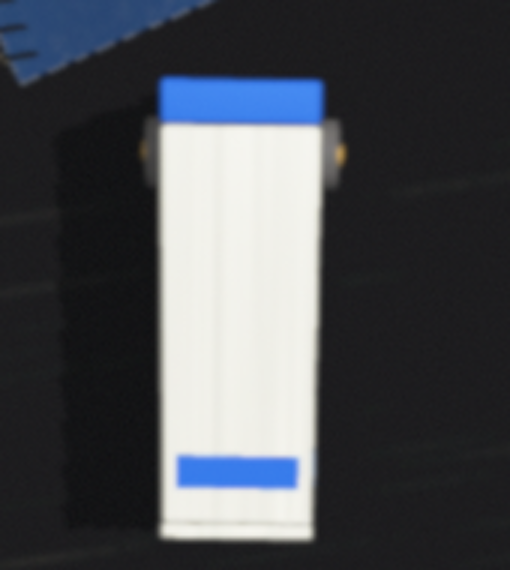

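Emit:
carry_out:
  commands:
    - {"tx": 0.05,"ty": -0.007,"tz": -0.004,"rx": 0,"ry": 0,"rz": -1.58,"jaw": 1.0}
    - {"tx": 0.06,"ty": -0.007,"tz": -0.004,"rx": 0,"ry": 0,"rz": -1.58,"jaw": 1.0}
    - {"tx": 0.06,"ty": -0.007,"tz": -0.004,"rx": 0,"ry": 0,"rz": -1.58,"jaw": 1.0}
    - {"tx": 0.06,"ty": -0.007,"tz": -0.004,"rx": 0,"ry": 0,"rz": -1.58,"jaw": 1.0}
    - {"tx": 0.06,"ty": -0.007,"tz": -0.004,"rx": 0,"ry": 0,"rz": -1.58,"jaw": 1.0}
    - {"tx": 0.06,"ty": -0.007,"tz": -0.004,"rx": 0,"ry": 0,"rz": -1.58,"jaw": 1.0}
    - {"tx": 0.06,"ty": -0.007,"tz": -0.004,"rx": 0,"ry": 0,"rz": -1.58,"jaw": 1.0}
    - {"tx": 0.06,"ty": -0.007,"tz": -0.004,"rx": 0,"ry": 0,"rz": -1.58,"jaw": 1.0}
    - {"tx": 0.06,"ty": -0.007,"tz": -0.004,"rx": 0,"ry": 0,"rz": -1.58,"jaw": 1.0}
    - {"tx": 0.06,"ty": -0.007,"tz": -0.004,"rx": 0,"ry": 0,"rz": -1.58,"jaw": 1.0}

```text
time: 3.68
position: [0.5127, 0.3066, 0.25]
tool_rot: [2.378, 2.051, -0.002]
ft_force: [-0.4, 0.1, -0.1]
grip_width: 0.999
```

```bash
python3 - <<'E'
from h import *
print(ctrl.get_state()['joint_positions'].round(2))
rel((.511,.314,.25),down(171))
E
```

```text
[ 0.25  0.36 -1.06  1.52  0.32  1.45 -0.97]
t [ 0.0071 -0.0028 -0.0001] r [-1.0000e-03  1.6000e-03 -1.5609e+00]
```

Emit:
carry_out:
  commands:
    - {"tx": 0.007,"ty": -0.003,"tz": 0,"rx": 0,"ry": 0,"rz": -1.56,"jaw": 1.0}
    - {"tx": 0.007,"ty": -0.003,"tz": 0,"rx": 0,"ry": 0,"rz": -1.56,"jaw": 1.0}
    - {"tx": 0.007,"ty": -0.003,"tz": 0,"rx": 0,"ry": 0,"rz": -1.56,"jaw": 1.0}
    - {"tx": 0.007,"ty": -0.003,"tz": 0,"rx": 0,"ry": 0,"rz": -1.56,"jaw": 1.0}
    - {"tx": 0.007,"ty": -0.003,"tz": 0,"rx": 0,"ry": 0,"rz": -1.56,"jaw": 1.0}
    - {"tx": 0.007,"ty": -0.003,"tz": 0,"rx": 0,"ry": 0,"rz": -1.56,"jaw": 1.0}
    - {"tx": 0.007,"ty": -0.003,"tz": 0,"rx": 0,"ry": 0,"rz": -1.56,"jaw": 1.0}
    - {"tx": 0.007,"ty": -0.003,"tz": 0,"rx": 0,"ry": 0,"rz": -1.56,"jaw": 1.0}
    - {"tx": 0.007,"ty": -0.003,"tz": 0,"rx": 0,"ry": 0,"rz": -1.56,"jaw": 1.0}
    - {"tx": 0.007,"ty": -0.003,"tz": 0,"rx": 0,"ry": 0,"rz": -1.56,"jaw": 1.0}
    - {"tx": 0.007,"ty": -0.003,"tz": 0,"rx": 0,"ry": 0,"rz": -1.56,"jaw": 1.0}

```text
time: 5.05
position: [0.5101, 0.3157, 0.2501]
tool_rot: [0.246, 3.132, -0.001]
ft_force: [0.0, -0.1, 0.7]
grip_width: 1.002
```

```bash
python3 - <<'E'
from h import *
import pickle
s=ctrl.get_state();print(s['joint_positions'].round(2),s['position'],np.abs(s['qd']).max())
c=camera_info("wrist");i=get_image("wrist");cv2.imwrite("pics/w4.png",i[:,:,::-1]);pickle.dump(c,open("w4.pkl","wb"))
E
```

```text
[ 0.37  0.51 -1.33  1.51  0.5   1.51  0.45] [0.51005848 0.31566733 0.2501129 ] 0.0057979536933530085
```

View pics/w4.png

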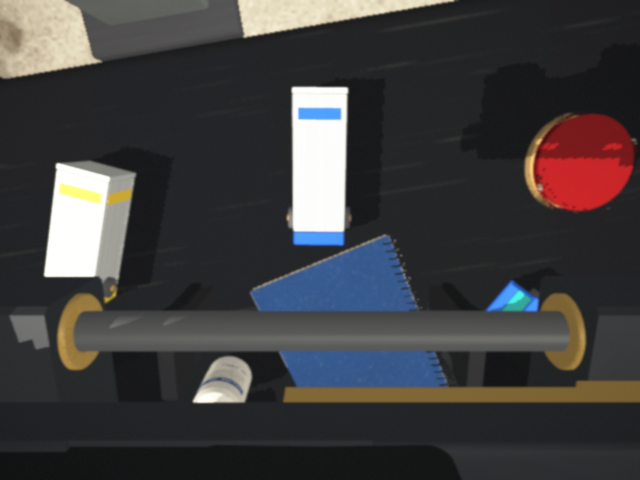

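```bash
python3 - <<'E'
from h import *
import pickle
a=cv2.imread("pics/w4.png")[70:260,240:400];cv2.imwrite("pics/c4.png",cv2.resize(a,None,fx=3,fy=3,interpolation=cv2.INTER_CUBIC))
c=pickle.load(open("w4.pkl","rb"))
print(np.mean([ray(c,p,.026) for p in [(289,218),(350,218)]],0))
P=[ray(c,p,.052) for p in [(293,244),(344,244),(348,88),(291,88)]]
m=(P[0]+P[1])/2;b=(P[2]+P[3])/2;d=m-b;print("len",np.linalg.norm(d),"w",np.linalg.norm(P[0]-P[1]),"yaw",np.degrees(np.arctan2(d[1],d[0])),"pin",m-d/np.linalg.norm(d)*.02,b+d/np.linalg.norm(d)*.11)
E
```

```text
[0.5119378  0.31593831 0.026     ]
len 0.12884485736065537 w 0.04474647575413473 yaw -9.387370152902216 pin [0.51043079 0.31553426 0.052     ] [0.51157046 0.31534585 0.052     ]
```

View pics/c4.png

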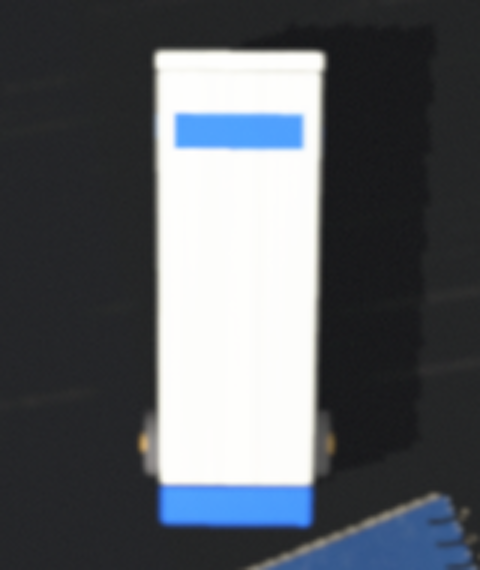

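```bash
python3 - <<'E'
from h import *
rel((.5112,.315,.075),down(170.6))
E
```

```text
t [-0.0013 -0.0005  0.1752] r [-0.0007  0.0004  0.0082]
```

Emit:
carry_out:
  commands:
    - {"tx": -0.001,"ty": 0,"tz": 0.05,"rx": 0,"ry": 0,"rz": 0.008,"jaw": 1.0}
    - {"tx": -0.001,"ty": 0,"tz": 0.1,"rx": 0,"ry": 0,"rz": 0.008,"jaw": 1.0}
    - {"tx": -0.001,"ty": 0,"tz": 0.15,"rx": 0,"ry": 0,"rz": 0.008,"jaw": 1.0}
    - {"tx": -0.001,"ty": 0,"tz": 0.175,"rx": 0,"ry": 0,"rz": 0.008,"jaw": 1.0}
    - {"tx": -0.001,"ty": 0,"tz": 0.175,"rx": 0,"ry": 0,"rz": 0.008,"jaw": 1.0}

```text
time: 5.72
position: [0.5097, 0.315, 0.0734]
tool_rot: [-0.255, -3.128, 0.004]
ft_force: [0.5, 0.4, -0.1]
grip_width: 1.007
```

```bash
python3 - <<'E'
from h import *
import pickle
s=ctrl.get_state();print(s['joint_positions'].round(2),s['position'],np.abs(s['qd']).max())
rel((.5112,.315,.008),down(170.6))
c=camera_info("wrist");i=get_image("wrist");cv2.imwrite("pics/w5.png",i[:,:,::-1]);pickle.dump(c,open("w5.pkl","wb"))
print(proj(c,(.5112,.315,.026)))
E
```

```text
[ 0.3   0.65 -1.19  1.72  0.64  1.23  0.35] [0.50969674 0.31504219 0.07336402] 0.0499787931620155
t [-0.0017  0.0004  0.0654] r [-0.0026 -0.0029  0.0017]
[317.5809343  276.11795053]
```

View pics/w5.png

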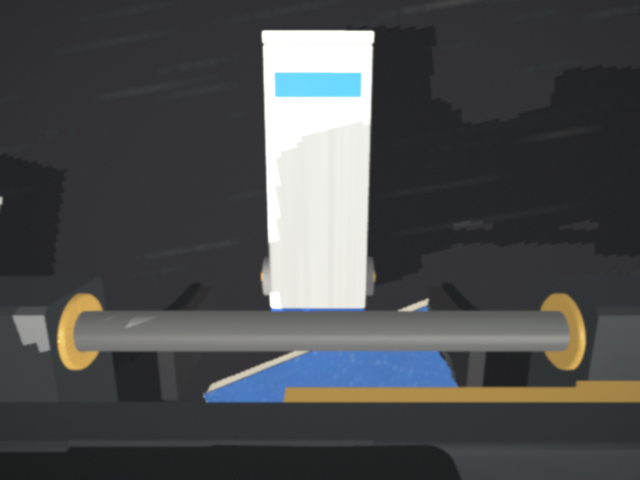

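Disc centres at (264,277) and (373,277) match my prediction (317.6,276.1) within about 1 px. Going down to the pins.

Emit:
carry_out:
  commands:
    - {"tx": -0.002,"ty": 0,"tz": 0.03,"rx": 0,"ry": -0.003,"rz": 0,"jaw": 1.0}
    - {"tx": -0.002,"ty": 0,"tz": 0.055,"rx": 0,"ry": -0.003,"rz": 0,"jaw": 1.0}
    - {"tx": -0.002,"ty": 0,"tz": 0.065,"rx": 0,"ry": -0.003,"rz": 0,"jaw": 1.0}
    - {"tx": -0.002,"ty": 0,"tz": 0.065,"rx": 0,"ry": -0.003,"rz": 0,"jaw": 1.0}
    - {"tx": -0.002,"ty": 0,"tz": 0.065,"rx": 0,"ry": -0.003,"rz": 0,"jaw": 1.0}

```text
time: 6.4
position: [0.5132, 0.3165, 0.0112]
tool_rot: [0.253, 3.127, 0.001]
ft_force: [-0.5, -0.0, -0.1]
grip_width: 1.002
```

```bash
python3 - <<'E'
from h import *
s=ctrl.get_state();print(s['joint_positions'].round(2),s['position'],s['ft_force'],np.abs(s['qd']).max())
rel((.5112,.315,.0075),down(170.6))
E
```

```text
[ 0.25  0.72 -1.12  1.76  0.71  1.13  0.31] [0.51317416 0.31647131 0.01121798] [-0.49622857 -0.0336586  -0.10492704] 0.005648012355139609
t [ 0.0017 -0.0018  0.0037] r [0.001  0.004  0.0024]
```

Emit:
carry_out:
  commands:
    - {"tx": 0.002,"ty": -0.001,"tz": 0.0035,"rx": 0,"ry": 0.003,"rz": 0.002,"jaw": 1.0}
    - {"tx": 0.002,"ty": -0.001,"tz": 0.0035,"rx": 0,"ry": 0.003,"rz": 0.002,"jaw": 0.74}
    - {"tx": 0.002,"ty": -0.001,"tz": 0.0035,"rx": 0,"ry": 0.003,"rz": 0.002,"jaw": 0.74}
    - {"tx": 0.002,"ty": -0.001,"tz": 0.0035,"rx": 0,"ry": 0.003,"rz": 0.002,"jaw": 0.74}
  grip_force: 60

```text
time: 6.9
position: [0.5107, 0.3152, 0.0068]
tool_rot: [0.257, 3.131, 0.0]
ft_force: [-0.5, -0.0, -0.2]
grip_width: 0.772
```

```bash
python3 - <<'E'
from h import *
rel((.5112,.315,.0075),down(170.6));print(ctrl.get_state()['ft_force'])
c=camera_info("wrist");i=get_image("wrist");cv2.imwrite("pics/w6.png",i[:,:,::-1])
E
```

```text
t [-0.0006 -0.0001 -0.0007] r [0.     0.0002 0.0003]
[-0.52697569 -0.01913176 -0.17782875]
```

View pics/w6.png

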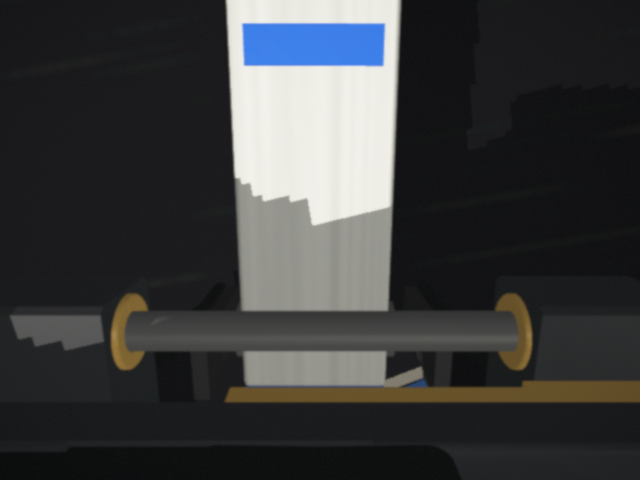

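The bucket is centred between the fingers and lined up with them. Gripping at full force.

Emit:
carry_out:
  commands:
    - {"tx": 0,"ty": 0,"tz": 0,"rx": 0,"ry": 0,"rz": 0,"jaw": 0.5}
    - {"tx": 0,"ty": 0,"tz": 0,"rx": 0,"ry": 0,"rz": 0,"jaw": 0.5}
    - {"tx": 0,"ty": 0,"tz": 0,"rx": 0,"ry": 0,"rz": 0,"jaw": 0.5}
    - {"tx": 0,"ty": 0,"tz": 0,"rx": 0,"ry": 0,"rz": 0,"jaw": 0.5}
    - {"tx": 0,"ty": 0,"tz": 0,"rx": 0,"ry": 0,"rz": 0,"jaw": 0.5}
    - {"tx": 0,"ty": 0,"tz": 0,"rx": 0,"ry": 0,"rz": 0,"jaw": 0.5}
  grip_force: 60

```text
time: 7.7
position: [0.5107, 0.3149, 0.0068]
tool_rot: [0.257, 3.131, -0.001]
ft_force: [1.0, -1.4, 2.6]
grip_width: 0.633
```

Emit:
carry_out:
  commands:
    - {"tx": 0,"ty": 0,"tz": 0,"rx": 0,"ry": 0,"rz": 0,"jaw": 0.0}
    - {"tx": 0,"ty": 0,"tz": 0,"rx": 0,"ry": 0,"rz": 0,"jaw": 0.0}
    - {"tx": 0,"ty": 0,"tz": 0,"rx": 0,"ry": 0,"rz": 0,"jaw": 0.0}
  grip_force: 60

```text
time: 8.07
position: [0.5107, 0.3149, 0.0067]
tool_rot: [0.257, 3.131, -0.001]
ft_force: [0.5, -2.7, 2.2]
grip_width: 0.636
```

Emit:
carry_out:
  commands:
    - {"tx": 0,"ty": 0,"tz": -0.002,"rx": 0,"ry": 0,"rz": 0,"jaw": 0.0}
    - {"tx": 0,"ty": 0,"tz": -0.006,"rx": 0,"ry": 0,"rz": 0,"jaw": 0.0}
    - {"tx": 0,"ty": 0,"tz": -0.012,"rx": 0,"ry": 0,"rz": 0,"jaw": 0.0}
    - {"tx": 0,"ty": 0,"tz": -0.02,"rx": 0,"ry": 0,"rz": 0,"jaw": 0.0}
    - {"tx": 0,"ty": 0,"tz": -0.03,"rx": 0,"ry": 0,"rz": 0,"jaw": 0.0}
    - {"tx": 0,"ty": 0,"tz": -0.04,"rx": 0,"ry": 0,"rz": 0,"jaw": 0.0}
    - {"tx": 0,"ty": 0,"tz": -0.05,"rx": 0,"ry": 0,"rz": 0,"jaw": 0.0}
    - {"tx": 0,"ty": 0,"tz": -0.056,"rx": 0,"ry": 0,"rz": 0,"jaw": 0.0}
    - {"tx": 0,"ty": 0,"tz": -0.06,"rx": 0,"ry": 0,"rz": 0,"jaw": 0.0}
    - {"tx": 0,"ty": 0,"tz": -0.06,"rx": 0,"ry": 0,"rz": 0,"jaw": 0.0}

```text
time: 9.32
position: [0.5107, 0.3152, 0.0669]
tool_rot: [0.257, 3.131, 0.0]
ft_force: [-0.0, -0.2, -4.0]
grip_width: 0.631
```

```bash
python3 - <<'E'
from h import *
s=ctrl.get_state();print(s['joint_positions'].round(2),s['ft_force'],s['torque'])
for n in("wrist","scene"):
    i=get_image(n);cv2.imwrite(f"pics/{n}7.png",i[:,:,::-1])
E
```

```text
[ 0.29  0.66 -1.18  1.72  0.65  1.21  0.35] [-0.03303991 -0.17614495 -4.0229978 ] [ 0.09606427 -0.4081961  -0.0150541 ]
```

View pics/wrist7.png

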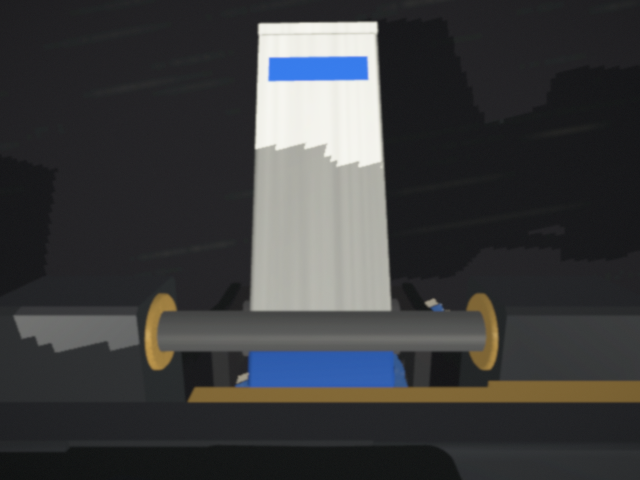

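View pics/scene7.png

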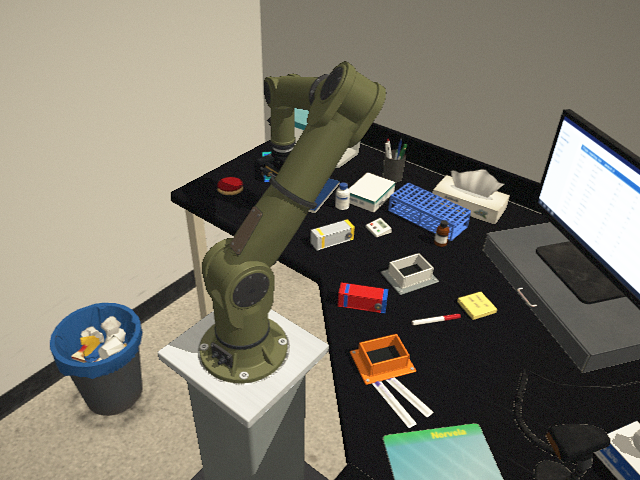

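```bash
cat >> h.py <<'E'
def droop(c,s,d,yaw=None):
    # bucket gripped at grasp point, tool x = -bucket x when level; droop d deg
    R=Ro.from_rotvec(s['tool_rot']).as_matrix();p=s['position']-.019*R[:,2]
    a=np.radians(d);bx=-R[:,0]*np.cos(a)-R[:,2]*np.sin(a);bz=-R[:,2]*np.cos(a)+R[:,0]*np.sin(a)
    return p,bx,bz,R[:,1]
E
python3 - <<'E'
from h import *
c=camera_info("wrist");s=ctrl.get_state()
for d in (0,5,10,15,20,25,30,35):
    p,bx,bz,by=droop(c,s,d)
    q=[proj(c,p-.11*bx+.026*bz+k*.022*by) for k in(-1,1)]
    print(d,np.round(q,0).tolist())
E
```

```text
0 [[222.0, -45.0], [403.0, -45.0]]
5 [[230.0, -37.0], [396.0, -37.0]]
10 [[237.0, -27.0], [390.0, -27.0]]
15 [[243.0, -15.0], [385.0, -15.0]]
20 [[249.0, -2.0], [381.0, -2.0]]
25 [[253.0, 12.0], [377.0, 12.0]]
30 [[257.0, 27.0], [373.0, 27.0]]
35 [[261.0, 42.0], [370.0, 42.0]]
```

The bucket is held with a droop of about 29°, as the brief says for 60 N. Its base edge is at row 25 in the wrist picture. Lifting clear to swing.

Emit:
carry_out:
  commands:
    - {"tx": 0,"ty": 0,"tz": -0.004,"rx": 0,"ry": 0,"rz": 0,"jaw": 0.0}
    - {"tx": 0,"ty": 0,"tz": -0.012,"rx": 0,"ry": 0,"rz": 0,"jaw": 0.0}
    - {"tx": 0,"ty": 0,"tz": -0.024,"rx": 0,"ry": 0,"rz": 0,"jaw": 0.0}
    - {"tx": 0,"ty": 0,"tz": -0.04,"rx": 0,"ry": 0,"rz": 0,"jaw": 0.0}
    - {"tx": 0,"ty": 0,"tz": -0.056,"rx": 0,"ry": 0,"rz": 0,"jaw": 0.0}
    - {"tx": 0,"ty": 0,"tz": -0.072,"rx": 0,"ry": 0,"rz": 0,"jaw": 0.0}
    - {"tx": 0,"ty": 0,"tz": -0.086,"rx": 0,"ry": 0,"rz": 0,"jaw": 0.0}
    - {"tx": 0,"ty": 0,"tz": -0.096,"rx": 0,"ry": 0,"rz": 0,"jaw": 0.0}
    - {"tx": 0,"ty": 0,"tz": -0.1,"rx": 0,"ry": 0,"rz": 0,"jaw": 0.0}
    - {"tx": 0,"ty": 0,"tz": -0.1,"rx": 0,"ry": 0,"rz": 0,"jaw": 0.0}

```text
time: 10.68
position: [0.5106, 0.3151, 0.1667]
tool_rot: [0.257, 3.131, -0.0]
ft_force: [0.1, -0.2, -3.5]
grip_width: 0.633
```

```bash
python3 - <<'E'
from h import *
s=ctrl.get_state();print(s['joint_positions'].round(2),s['ft_force'],s['torque'],s['grip_width']*87)
i=get_image("wrist");cv2.imwrite(f"pics/w8.png",i[:,:,::-1])
E
```

```text
[ 0.35  0.56 -1.27  1.62  0.55  1.37  0.41] [ 0.07338029 -0.23876205 -3.54681287] [ 0.0773985  -0.34782111  0.0141895 ] 55.05680495750805
```

View pics/w8.png

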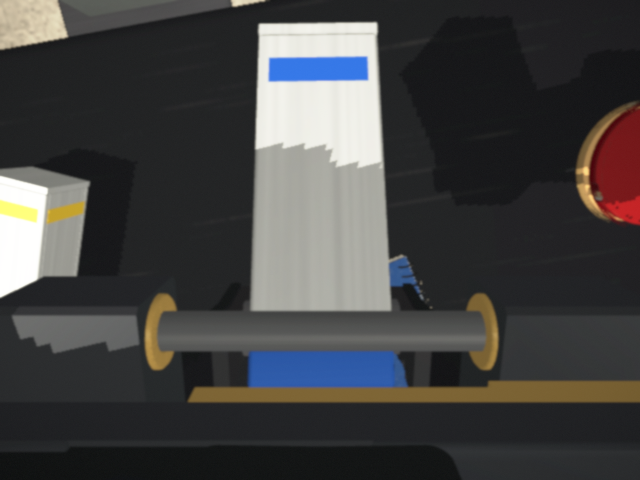

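Emit:
carry_out:
  commands:
    - {"tx": 0,"ty": 0,"tz": 0,"rx": 0,"ry": 0,"rz": 0,"jaw": 0.647}
    - {"tx": 0,"ty": 0,"tz": 0,"rx": 0,"ry": 0,"rz": 0,"jaw": 0.647}
    - {"tx": 0,"ty": 0,"tz": 0,"rx": 0,"ry": 0,"rz": 0,"jaw": 0.647}
    - {"tx": 0,"ty": 0,"tz": 0,"rx": 0,"ry": 0,"rz": 0,"jaw": 0.647}

```text
time: 11.22
position: [0.5107, 0.315, 0.1667]
tool_rot: [-0.258, -3.131, 0.0]
ft_force: [-0.6, -0.1, -4.1]
grip_width: 0.652
```

```bash
python3 - <<'E'
from h import *
s=ctrl.get_state();print(s['ft_force'],s['torque'],s['grip_width']*87)
i=get_image("wrist");cv2.imwrite(f"pics/w9.png",i[:,:,::-1])
E
```

```text
[-0.57716322 -0.05610311 -4.12579821] [ 0.09793715 -0.02528394 -0.03474163] 56.73001530661077
```

View pics/w9.png

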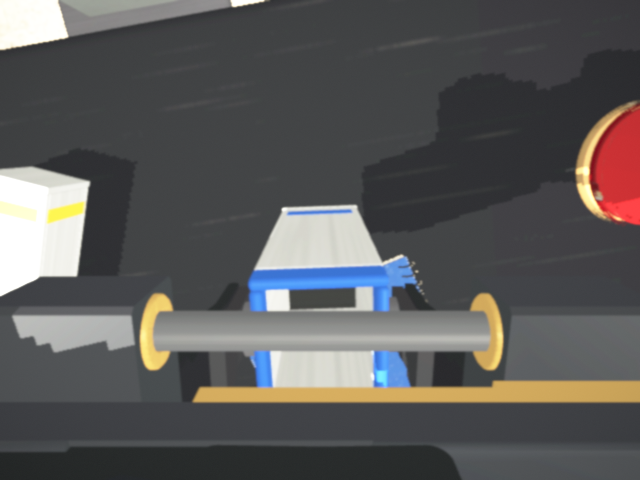

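Emit:
carry_out:
  commands:
    - {"tx": 0,"ty": 0,"tz": 0,"rx": 0,"ry": 0,"rz": 0,"jaw": 0.647}
    - {"tx": 0,"ty": 0,"tz": 0,"rx": 0,"ry": 0,"rz": 0,"jaw": 0.647}
    - {"tx": 0,"ty": 0,"tz": 0,"rx": 0,"ry": 0,"rz": 0,"jaw": 0.647}
    - {"tx": 0,"ty": 0,"tz": 0,"rx": 0,"ry": 0,"rz": 0,"jaw": 0.647}
    - {"tx": 0,"ty": 0,"tz": 0,"rx": 0,"ry": 0,"rz": 0,"jaw": 0.647}
    - {"tx": 0,"ty": 0,"tz": 0,"rx": 0,"ry": 0,"rz": 0,"jaw": 0.647}
    - {"tx": 0,"ty": 0,"tz": 0,"rx": 0,"ry": 0,"rz": 0,"jaw": 0.647}
    - {"tx": 0,"ty": 0,"tz": 0,"rx": 0,"ry": 0,"rz": 0,"jaw": 0.0}
    - {"tx": 0,"ty": 0,"tz": 0,"rx": 0,"ry": 0,"rz": 0,"jaw": 0.0}
    - {"tx": 0,"ty": 0,"tz": 0,"rx": 0,"ry": 0,"rz": 0,"jaw": 0.0}
  grip_force: 60

```text
time: 12.52
position: [0.5106, 0.3152, 0.1667]
tool_rot: [0.257, 3.131, -0.0]
ft_force: [0.1, -0.2, -4.2]
grip_width: 0.635
```

```bash
python3 - <<'E'
from h import *
s=ctrl.get_state();print(s['ft_force'],s['torque'],s['grip_width']*87)
c=camera_info("wrist");i=get_image("wrist");cv2.imwrite(f"pics/w10.png",i[:,:,::-1])
for d in (70,75,80,85,90,95):
    p,bx,bz,by=droop(c,s,d)
    q=[proj(c,p-.11*bx+.026*bz+k*.022*by) for k in(-1,1)]+[proj(c,p+.02*bx+.026*bz+k*.022*by) for k in(-1,1)]
    print(d,np.round(q,0).tolist())
rel((.51,-.175,.25),down(154.5))
E
```

```text
[ 0.06719227 -0.16604062 -4.20070422] [ 0.03377831 -0.15392076 -0.02063787] 55.2745560032306
70 [[277.0, 150.0], [357.0, 150.0], [239.0, 311.0], [389.0, 311.0]]
75 [[278.0, 165.0], [356.0, 165.0], [239.0, 302.0], [388.0, 302.0]]
80 [[279.0, 180.0], [355.0, 180.0], [240.0, 293.0], [388.0, 293.0]]
85 [[280.0, 195.0], [354.0, 195.0], [241.0, 284.0], [387.0, 284.0]]
90 [[281.0, 210.0], [354.0, 211.0], [242.0, 276.0], [386.0, 276.0]]
95 [[282.0, 226.0], [353.0, 226.0], [243.0, 269.0], [385.0, 269.0]]
t [-0.0793 -0.4837 -0.0832] r [-1.000e-04  1.000e-04  2.813e-01]
```

View pics/w10.png

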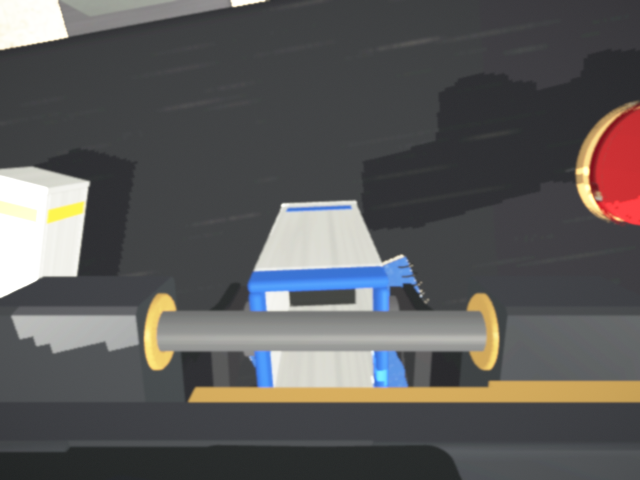

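The bucket hangs almost upright. Its base edge is at row 202, so it is about 2–3° off vertical. It is gripped tight again. Next I'll raise it and carry it to a viewing spot just past the tray.

```bash
python3 - <<'E'
from h import *
rel((.59,-.214,.25),down(154.5))
E
```

```text
t [-0.1646 -0.5092 -0.0832] r [-1.000e-04  1.000e-04  2.813e-01]
```

Emit:
carry_out:
  commands:
    - {"tx": 0,"ty": 0,"tz": -0.012,"rx": 0,"ry": 0,"rz": 0,"jaw": 0.0}
    - {"tx": 0,"ty": -0.005,"tz": -0.03,"rx": 0,"ry": 0,"rz": 0,"jaw": 0.0}
    - {"tx": -0.005,"ty": -0.015,"tz": -0.05,"rx": 0,"ry": 0,"rz": 0.01,"jaw": 0.0}
    - {"tx": -0.01,"ty": -0.03,"tz": -0.07,"rx": 0,"ry": 0,"rz": 0.02,"jaw": 0.0}
    - {"tx": -0.02,"ty": -0.055,"tz": -0.08,"rx": 0,"ry": 0,"rz": 0.03,"jaw": 0.0}
    - {"tx": -0.03,"ty": -0.085,"tz": -0.083,"rx": 0,"ry": 0,"rz": 0.05,"jaw": 0.0}
    - {"tx": -0.04,"ty": -0.12,"tz": -0.083,"rx": 0,"ry": 0,"rz": 0.07,"jaw": 0.0}
    - {"tx": -0.05,"ty": -0.155,"tz": -0.083,"rx": 0,"ry": 0,"rz": 0.09,"jaw": 0.0}
    - {"tx": -0.06,"ty": -0.19,"tz": -0.083,"rx": 0,"ry": 0,"rz": 0.11,"jaw": 0.0}
    - {"tx": -0.07,"ty": -0.225,"tz": -0.083,"rx": 0,"ry": 0,"rz": 0.13,"jaw": 0.0}
    - {"tx": -0.08,"ty": -0.255,"tz": -0.083,"rx": 0,"ry": 0,"rz": 0.14,"jaw": 0.0}
    - {"tx": -0.085,"ty": -0.275,"tz": -0.083,"rx": 0,"ry": 0,"rz": 0.15,"jaw": 0.0}

```text
time: 14.08
position: [0.5502, 0.0275, 0.2509]
tool_rot: [0.496, 3.101, -0.002]
ft_force: [0.1, 0.7, -4.5]
grip_width: 0.637
```

```bash
python3 - <<'E'
from h import *
s=ctrl.get_state();print(s['joint_positions'].round(2),s['grip_width']*87)
rel((.59,-.214,.25),down(154.5))
E
```

```text
[ 1.    0.33 -1.32  1.63  0.33  1.44  0.9 ] 55.40994021802307
t [-0.1132 -0.217   0.0012] r [-0.0006  0.0017  0.1279]
```

Emit:
carry_out:
  commands:
    - {"tx": -0.01,"ty": -0.02,"tz": 0,"rx": 0,"ry": 0,"rz": 0.01,"jaw": 0.0}
    - {"tx": -0.025,"ty": -0.045,"tz": 0,"rx": 0,"ry": 0,"rz": 0.03,"jaw": 0.0}
    - {"tx": -0.04,"ty": -0.075,"tz": 0,"rx": 0,"ry": 0,"rz": 0.05,"jaw": 0.0}
    - {"tx": -0.055,"ty": -0.105,"tz": 0,"rx": 0,"ry": 0,"rz": 0.07,"jaw": 0.0}
    - {"tx": -0.07,"ty": -0.135,"tz": 0,"rx": 0,"ry": 0,"rz": 0.09,"jaw": 0.0}
    - {"tx": -0.085,"ty": -0.165,"tz": 0,"rx": 0,"ry": 0,"rz": 0.11,"jaw": 0.0}
    - {"tx": -0.098,"ty": -0.19,"tz": 0,"rx": 0,"ry": 0,"rz": 0.12,"jaw": 0.0}
    - {"tx": -0.108,"ty": -0.207,"tz": 0,"rx": 0,"ry": 0,"rz": 0.127,"jaw": 0.0}
    - {"tx": -0.112,"ty": -0.215,"tz": 0,"rx": 0,"ry": 0,"rz": 0.128,"jaw": 0.0}
    - {"tx": -0.112,"ty": -0.215,"tz": 0,"rx": 0,"ry": 0,"rz": 0.128,"jaw": 0.0}
    - {"tx": -0.112,"ty": -0.215,"tz": 0,"rx": 0,"ry": 0,"rz": 0.128,"jaw": 0.0}

```text
time: 15.45
position: [0.5899, -0.2072, 0.25]
tool_rot: [-0.685, -3.066, -0.001]
ft_force: [-0.2, -0.1, -3.5]
grip_width: 0.633
```

```bash
python3 - <<'E'
from h import *
import pickle
s=ctrl.get_state();print(s['joint_positions'].round(2),s['grip_width']*87,s['position'],np.abs(s['qd']).max())
c=camera_info("wrist");i=get_image("wrist");cv2.imwrite("pics/w11.png",i[:,:,::-1]);pickle.dump(c,open("w11.pkl","wb"))
i=get_image("scene");cv2.imwrite("pics/s11.png",i[:,:,::-1])
E
```

```text
[ 1.14  0.49 -1.17  1.45  0.45  1.5   1.11] 55.08328733634258 [ 0.58990638 -0.20719467  0.25000769] 0.0029289361129285424
```

View pics/w11.png

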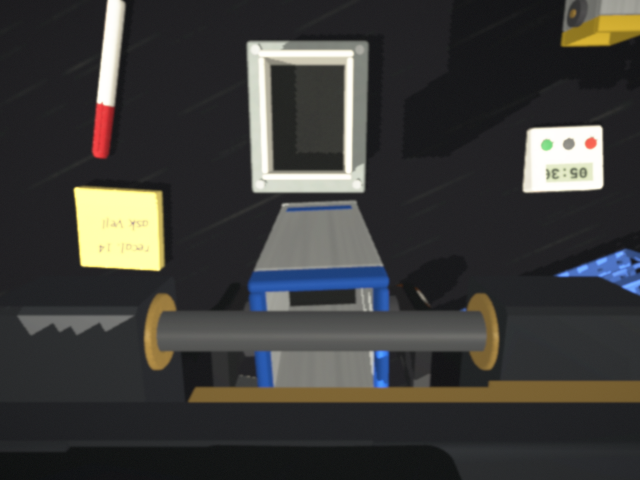

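View pics/s11.png

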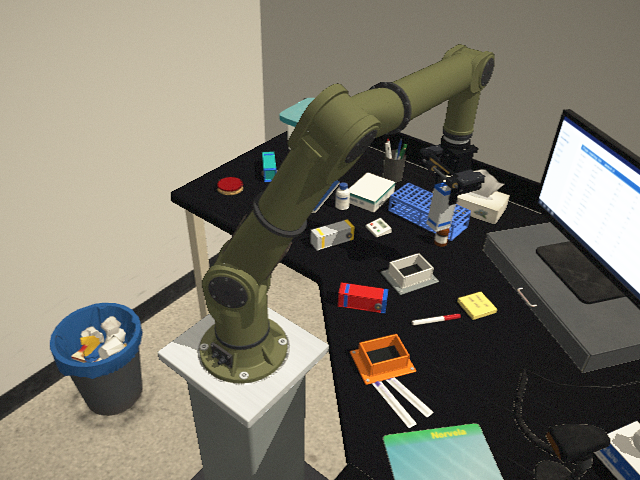

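```bash
python3 - <<'E'
import cv2
a=cv2.imread("pics/w11.png")[30:205,230:385];cv2.imwrite("pics/c11.png",cv2.resize(a,None,fx=3.4,fy=3.4,interpolation=cv2.INTER_CUBIC))
E
```

```text
(no output)
```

View pics/c11.png

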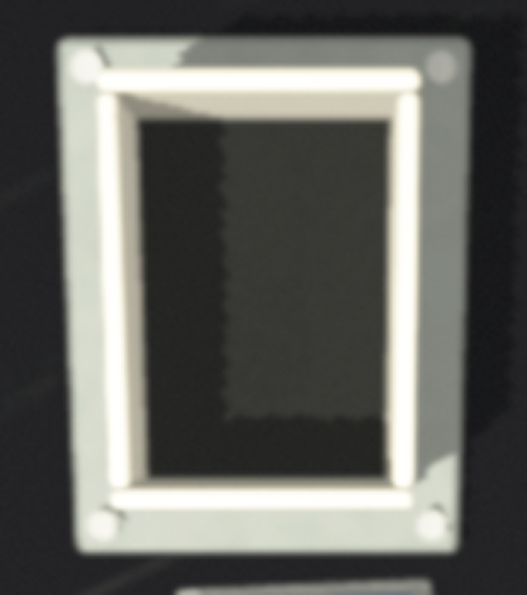

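```bash
python3 - <<'E'
from h import *
import pickle
c=pickle.load(open("w11.pkl","rb"))
def f(Q,z,n):
    T=[ray(c,(np.array(p)+.5)/3.4-.5+np.array([230,30]),z) for p in Q]
    L=[np.linalg.norm(T[(k+1)%4]-T[k]).round(4) for k in range(4)];e=T[0]-T[3]+T[1]-T[2];g=T[0]-T[1]+T[3]-T[2]
    print(n,np.mean(T,0).round(4),L,"x yaw",np.degrees(np.arctan2(e[1],e[0])).round(2),"y",np.degrees(np.arctan2(g[1],g[0])).round(2))
f([(117,94),(398,94),(391,487),(129,487)],.049,"inner")
f([(97,69),(421,69),(414,507),(109,507)],.049,"outer")
f([(57,38),(472,38),(460,553),(77,553)],.008,"plate")
E
```

```text
inner [ 0.5067 -0.1794  0.049 ] [np.float64(0.0659), np.float64(0.0909), np.float64(0.0654), np.float64(0.0909)] x yaw 154.73 y -115.15
outer [ 0.5066 -0.179   0.049 ] [np.float64(0.0756), np.float64(0.1012), np.float64(0.0764), np.float64(0.1012)] x yaw 154.71 y -115.15
plate [ 0.507  -0.1788  0.008 ] [np.float64(0.1073), np.float64(0.1328), np.float64(0.1076), np.float64(0.1328)] x yaw 154.89 y -115.15
```

```bash
python3 - <<'E'
from h import *
rel((.507,-.179,.25),down(154.8))
E
```

```text
t [ 0.0872 -0.0094  0.0001] r [-0.      0.0003  0.0002]
```

Emit:
carry_out:
  commands:
    - {"tx": 0.008,"ty": -0.001,"tz": 0,"rx": 0,"ry": 0,"rz": 0,"jaw": 0.0}
    - {"tx": 0.025,"ty": -0.003,"tz": 0,"rx": 0,"ry": 0,"rz": 0,"jaw": 0.0}
    - {"tx": 0.045,"ty": -0.005,"tz": 0,"rx": 0,"ry": 0,"rz": 0,"jaw": 0.0}
    - {"tx": 0.065,"ty": -0.007,"tz": 0,"rx": 0,"ry": 0,"rz": 0,"jaw": 0.0}
    - {"tx": 0.08,"ty": -0.009,"tz": 0,"rx": 0,"ry": 0,"rz": 0,"jaw": 0.0}
    - {"tx": 0.087,"ty": -0.009,"tz": 0,"rx": 0,"ry": 0,"rz": 0,"jaw": 0.0}
    - {"tx": 0.087,"ty": -0.009,"tz": 0,"rx": 0,"ry": 0,"rz": 0,"jaw": 0.0}
    - {"tx": 0.087,"ty": -0.009,"tz": 0,"rx": 0,"ry": 0,"rz": 0,"jaw": 0.0}

```text
time: 16.55
position: [0.5076, -0.1802, 0.2499]
tool_rot: [0.688, 3.065, -0.0]
ft_force: [0.1, -0.7, -5.0]
grip_width: 0.633
```

```bash
python3 - <<'E'
from h import *
rel((.507,-.179,.15),down(154.8));s=ctrl.get_state();print(s['joint_positions'].round(2),s['grip_width']*87)
i=get_image("wrist");cv2.imwrite("pics/w12.png",i[:,:,::-1])
E
```

```text
t [0.0012 0.0008 0.0999] r [-0.      0.0006 -0.0021]
[ 1.42  0.27 -1.3   1.66  0.27  1.42  1.21] 55.10751038082723
```

View pics/w12.png

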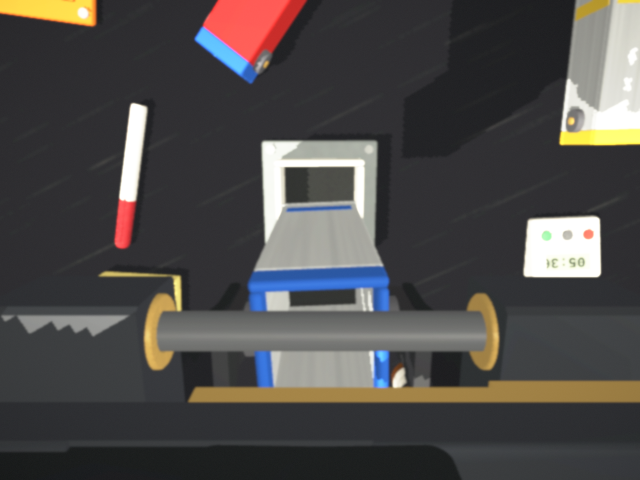

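Emit:
carry_out:
  commands:
    - {"tx": 0.001,"ty": 0.001,"tz": 0.008,"rx": 0,"ry": 0,"rz": -0.002,"jaw": 0.0}
    - {"tx": 0.001,"ty": 0.001,"tz": 0.025,"rx": 0,"ry": 0,"rz": -0.002,"jaw": 0.0}
    - {"tx": 0.001,"ty": 0.001,"tz": 0.045,"rx": 0,"ry": 0,"rz": -0.002,"jaw": 0.0}
    - {"tx": 0.001,"ty": 0.001,"tz": 0.065,"rx": 0,"ry": 0,"rz": -0.002,"jaw": 0.0}
    - {"tx": 0.001,"ty": 0.001,"tz": 0.085,"rx": 0,"ry": 0,"rz": -0.002,"jaw": 0.0}
    - {"tx": 0.001,"ty": 0.001,"tz": 0.095,"rx": 0,"ry": 0,"rz": -0.002,"jaw": 0.0}
    - {"tx": 0.001,"ty": 0.001,"tz": 0.1,"rx": 0,"ry": 0,"rz": -0.002,"jaw": 0.0}
    - {"tx": 0.001,"ty": 0.001,"tz": 0.1,"rx": 0,"ry": 0,"rz": -0.002,"jaw": 0.0}

```text
time: 17.6
position: [0.507, -0.1786, 0.1498]
tool_rot: [0.685, 3.066, 0.0]
ft_force: [1.1, 0.7, -3.8]
grip_width: 0.632
```

```bash
python3 - <<'E'
from h import *
rel((.507,-.179,.103),down(154.8));s=ctrl.get_state();print(s['joint_positions'].round(2),s['grip_width']*87,s['ft_force'])
i=get_image("wrist");cv2.imwrite("pics/w13.png",i[:,:,::-1])
i=get_image("scene");cv2.imwrite("pics/s13.png",cv2.resize(i[140:320,320:520,::-1],None,fx=3,fy=3))
E
```

```text
t [-0.0002 -0.0004  0.0468] r [0.0001 0.0002 0.0002]
[ 1.34  0.36 -1.23  1.79  0.36  1.24  1.14] 55.002189828898295 [ 1.13265806  0.68269763 -3.81675675]
```

View pics/w13.png

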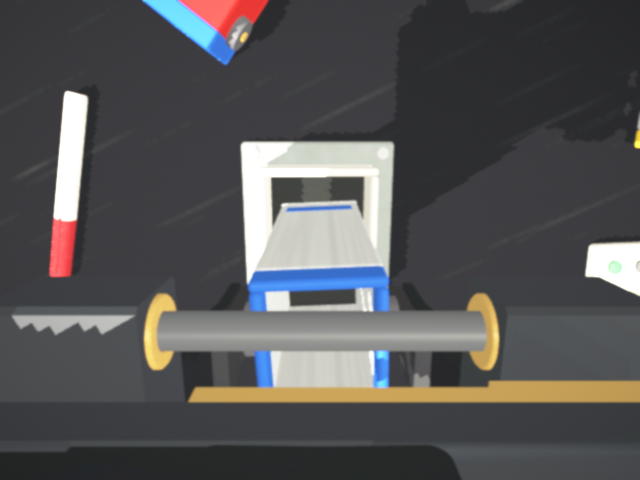

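View pics/s13.png

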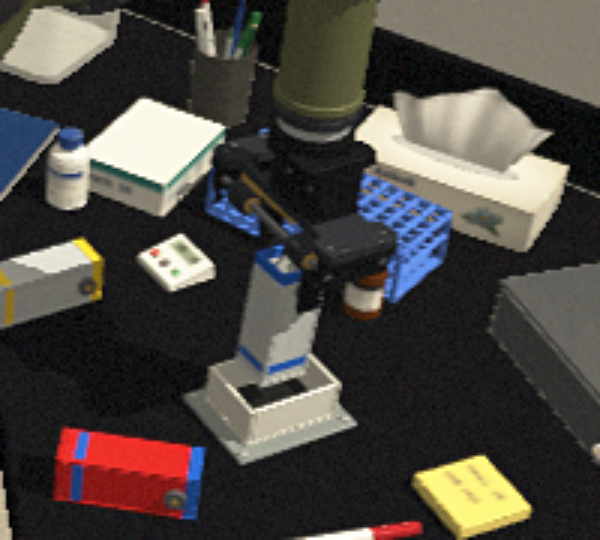

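The bucket is centred over the tray and clear of the walls: base edge at row 202, cols 282–357, between walls at about 270–378. Lowering.

Emit:
carry_out:
  commands:
    - {"tx": 0,"ty": 0,"tz": 0.006,"rx": 0,"ry": 0,"rz": 0,"jaw": 0.0}
    - {"tx": 0,"ty": 0,"tz": 0.016,"rx": 0,"ry": 0,"rz": 0,"jaw": 0.0}
    - {"tx": 0,"ty": 0,"tz": 0.026,"rx": 0,"ry": 0,"rz": 0,"jaw": 0.0}
    - {"tx": 0,"ty": 0,"tz": 0.034,"rx": 0,"ry": 0,"rz": 0,"jaw": 0.0}
    - {"tx": 0,"ty": 0,"tz": 0.039,"rx": 0,"ry": 0,"rz": 0,"jaw": 0.0}
    - {"tx": 0,"ty": 0,"tz": 0.042,"rx": 0,"ry": 0,"rz": 0,"jaw": 0.0}
    - {"tx": 0,"ty": 0,"tz": 0.042,"rx": 0,"ry": 0,"rz": 0,"jaw": 0.0}

```text
time: 18.58
position: [0.5068, -0.1786, 0.1077]
tool_rot: [-0.685, -3.066, -0.0]
ft_force: [0.2, 0.6, -3.0]
grip_width: 0.637
```

Emit:
carry_out:
  commands:
    - {"tx": 0,"ty": 0,"tz": 0.002,"rx": 0,"ry": 0,"rz": 0,"jaw": 0.0}
    - {"tx": 0,"ty": 0,"tz": 0.003,"rx": 0,"ry": 0,"rz": 0,"jaw": 0.0}
    - {"tx": 0,"ty": 0,"tz": 0.003,"rx": 0,"ry": 0,"rz": 0,"jaw": 0.0}

```text
time: 18.95
position: [0.5075, -0.1789, 0.1058]
tool_rot: [0.685, 3.065, -0.001]
ft_force: [-1.7, 0.1, 5.0]
grip_width: 0.636
```

Emit:
carry_out:
  commands:
    - {"tx": 0,"ty": 0,"tz": 0.001,"rx": 0,"ry": 0,"rz": 0,"jaw": 0.0}
    - {"tx": 0,"ty": 0,"tz": 0.001,"rx": 0,"ry": 0,"rz": 0,"jaw": 0.0}
    - {"tx": 0,"ty": 0,"tz": 0.001,"rx": 0,"ry": 0,"rz": 0,"jaw": 0.0}

```text
time: 19.32
position: [0.508, -0.179, 0.1058]
tool_rot: [0.685, 3.064, -0.002]
ft_force: [-3.3, 0.8, 11.7]
grip_width: 0.633
```

Firm floor contact: +11.7 N against −3.8 N hanging. The base is well below the wall tops. Releasing in stages.

Emit:
carry_out:
  commands:
    - {"tx": 0,"ty": 0,"tz": 0,"rx": 0,"ry": 0,"rz": 0,"jaw": 0.65}
    - {"tx": 0,"ty": 0,"tz": 0,"rx": 0,"ry": 0,"rz": 0,"jaw": 0.65}
    - {"tx": 0,"ty": 0,"tz": 0,"rx": 0,"ry": 0,"rz": 0,"jaw": 0.66}
    - {"tx": 0,"ty": 0,"tz": 0,"rx": 0,"ry": 0,"rz": 0,"jaw": 0.67}

```text
time: 19.82
position: [0.5075, -0.1789, 0.1046]
tool_rot: [0.685, 3.064, -0.001]
ft_force: [-0.6, -0.3, 0.5]
grip_width: 0.667
```

```bash
python3 - <<'E'
from h import *
rel((.507,-.179,.103),down(154.8));s=ctrl.get_state();print(s['grip_width']*87,s['ft_force'])
i=get_image("wrist");cv2.imwrite("pics/w14.png",i[:,:,::-1])
E
```

```text
t [ 0.0004 -0.0003  0.0016] r [-0.0002  0.0016 -0.    ]
58.02715127989383 [-0.56478451 -0.33181122  0.45075926]
```

View pics/w14.png

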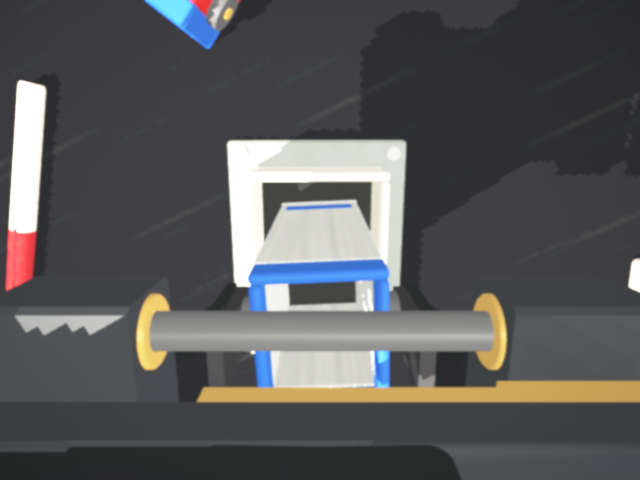

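It is standing in the tray with the grip off and the force near zero. Next I'll open fully, then retract straight up.

Emit:
carry_out:
  commands:
    - {"tx": 0,"ty": 0,"tz": 0,"rx": 0,"ry": 0,"rz": 0,"jaw": 0.8}
    - {"tx": 0,"ty": 0,"tz": 0,"rx": 0,"ry": 0,"rz": 0,"jaw": 1.0}
    - {"tx": 0,"ty": 0,"tz": 0,"rx": 0,"ry": 0,"rz": 0,"jaw": 1.0}
    - {"tx": 0,"ty": 0,"tz": 0,"rx": 0,"ry": 0,"rz": 0,"jaw": 1.0}
    - {"tx": 0,"ty": 0,"tz": 0,"rx": 0,"ry": 0,"rz": 0,"jaw": 1.0}

```text
time: 20.5
position: [0.5068, -0.1786, 0.1037]
tool_rot: [0.685, 3.066, -0.0]
ft_force: [0.3, -0.5, 0.5]
grip_width: 0.988
```

Emit:
carry_out:
  commands:
    - {"tx": 0,"ty": 0,"tz": -0.015,"rx": 0,"ry": 0,"rz": 0,"jaw": 1.0}
    - {"tx": 0,"ty": 0,"tz": -0.035,"rx": 0,"ry": 0,"rz": 0,"jaw": 1.0}
    - {"tx": 0,"ty": 0,"tz": -0.065,"rx": 0,"ry": 0,"rz": 0,"jaw": 1.0}
    - {"tx": 0,"ty": 0,"tz": -0.1,"rx": 0,"ry": 0,"rz": 0,"jaw": 1.0}
    - {"tx": 0,"ty": 0,"tz": -0.13,"rx": 0,"ry": 0,"rz": 0,"jaw": 1.0}
    - {"tx": 0,"ty": 0,"tz": -0.145,"rx": 0,"ry": 0,"rz": 0,"jaw": 1.0}
    - {"tx": 0,"ty": 0,"tz": -0.15,"rx": 0,"ry": 0,"rz": 0,"jaw": 1.0}
    - {"tx": 0,"ty": 0,"tz": -0.15,"rx": 0,"ry": 0,"rz": 0,"jaw": 1.0}

```text
time: 21.5
position: [0.5065, -0.1787, 0.2534]
tool_rot: [-0.685, -3.065, 0.0]
ft_force: [0.4, 0.5, -0.3]
grip_width: 1.0
```

```bash
python3 - <<'E'
from h import *
s=ctrl.get_state();print(s['time'],s['position'],s['joint_positions'].round(2),s['ft_force'])
i=get_image("wrist");cv2.imwrite("pics/w15.png",i[:,:,::-1])
i=get_image("scene");cv2.imwrite("pics/s15.png",cv2.resize(i[140:320,280:520,::-1],None,fx=3,fy=3))
E
```

```text
21.5 [ 0.50651929 -0.17868471  0.25339391] [ 1.42  0.26 -1.29  1.65  0.25  1.42  1.22] [ 0.39447534  0.47311123 -0.30594637]
```

View pics/w15.png

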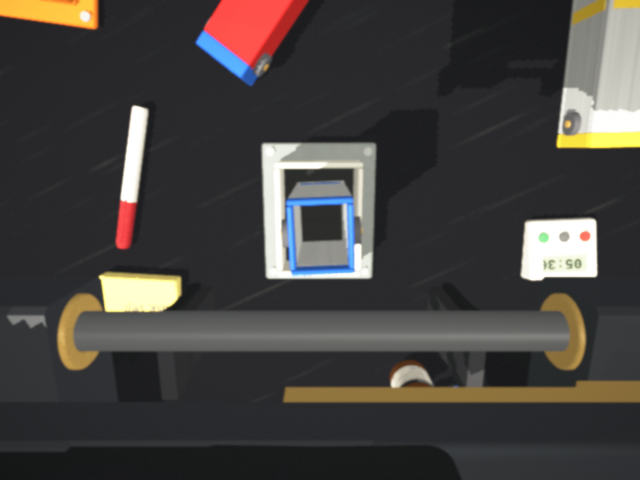

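View pics/s15.png

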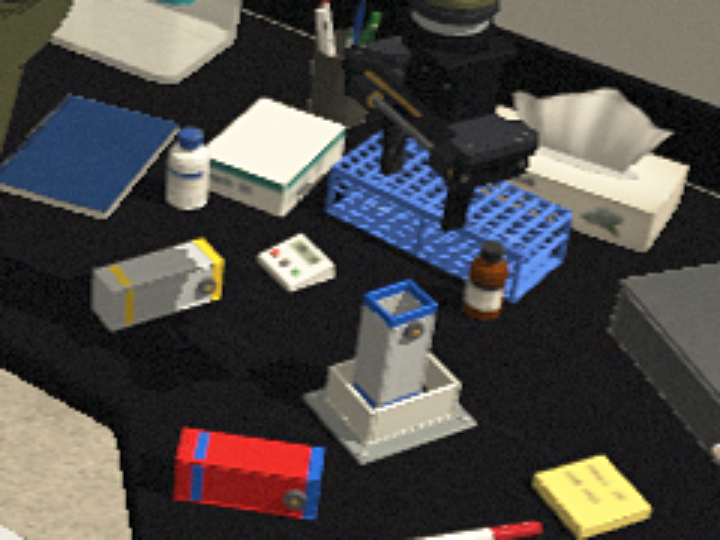

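The blue bucket stands upright in the tray, mouth up. The gripper is clear and the yellow bucket hasn't moved. Handing in.

```bash
python3 -c "
from bench import ctrl
print(ctrl.close_job())"
```

```text
the job is handed in; nothing more can be done
None
```

The blue-collared bucket is standing upright in the white tray, mouth up, and I handed the job in at about 21.6 s of the 45 s allowed.

- **Lift:** I gripped it across its pins at the gripper's 60 N limit. It drooped about 29° while lifted, as the brief predicts for 60 N, because the 90 N needed to hold it level was out of reach.
- **Swing:** Opening the fingers to about 56.7 mm let it swing down to about 2–3° from upright. I then tightened to 60 N again before carrying it.
- **Placing:** I lowered it until the force rose from about −4 N (hanging) to +12 N, then opened the grip in stages and backed straight up. The tool read 2–3 mm above the expected standing height at contact. It came down 1–2 mm as the bucket settled flat when released.
- **Last checks:** The final wrist and scene pictures showed the bucket upright inside the tray and the gripper open about 15 cm higher. The yellow-collared bucket was still lying where it was, and the force on the tool was near zero.
- **Problems along the way:**
  - The first move call was refused for missing keys, so nothing moved.
  - One early tray measurement, taken while the arm was still settling, was about 10 mm off. I replaced it with one taken at rest.
  - I turned the tool half round before grasping because joint 7 was near its limit. Joint 3 then came within about 0.05 rad of its own limit.

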